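# Press a toothed push nut onto a wheel's axle pin

## Robot

A 6-joint arm with a two-finger parallel gripper is mounted at the origin on a cart in front of the work surface, level with it; the furniture and walls round the work are solid. World frame = base frame: x ahead of the robot, y to its left, z up, the work surface at z = 0. Lengths are in m, angles in rad, forces in N, time in s.
With the tool pointing down it reaches from about 0.25 to 0.725 m from the base axis. Payload 4 kg.
Tool frame: the origin (TCP) lies on the centre line of the jaws, within the pads' length; the fingertips stand 14 mm ahead of it and the grasp point (between the pads) lies 5 mm behind it; z points along the fingers, x is the direction in which the jaws open and shut, and the axes are right-handed (so a half turn about z gives the same grasp; the last joint's range is limited). The gripper opens to 85 mm and grips with 20 to 120 N. Pads are 22 mm wide; open, the fingers measure 114 mm over their backs; the gripper's body (76 mm by 85 mm) begins 54 mm behind the grasp point. The pads swing forward as they close: fully open they stand 13 mm farther back than shut.
Start: joints at [-1.236, 0.241, 0.005, 1.335, 0, 1.571], TCP at [0.164, -0.472, 0.245] pointing down, gripper open.
Joint ranges: [-2.72, 2.72], [-1.05, 1.87], [-1.09, 1.28], [-1.99, 2.15], [-1.42, 1.44], [-3.14, 3.14]. Speed limits (rad/s): [2.79, 2.79, 3.14, 3.14, 3.14, 3.14].

## Interface

Orientations are given as a unit quaternion [x, y, z, w].
In Python, from workcell import get_obs, optics, ticket gives the robot as it stands.
- The arm moves only by the shell command python3 -m inch 'ROWS'. ROWS is JSON, a list that holds one entry, the list of rows, each a list of 5 numbers: the finger opening in cm, from 0 to 8.54, then the shift along the tool's x, y, z in cm, then the turn about the tool's z in degrees. In form: [[[fingers, dx, dy, dz, roll], ...]]. A call has exactly 5 rows; each row is the pose to reach, as a shift and turn from the pose measured when the call began, along the tool's axes at that moment; what a row does not reach only later rows make up. A row lasts 1/8 s, in which the tool goes at most 62.5 mm and 10.7 degrees, less where a joint would pass 70% of its speed; a pose out of reach is approached as far as the arm can. A call with a gripper value outside its range is refused whole. The fingers move at their own pace and stop on an object; the grip force is fixed at half the most. Time passes only in rows, so rows that repeat a pose let the fingers close, or fill a call up. It gives the time, the measured TCP pose, the force and the opening at its end, in the units of the state.
- get_obs(): the state, without advancing time (a new reading comes with each control period).
- optics.camera(name): name is "scene" or "top"; returns (picture, depth): 384x512x3 uint8, red, green, blue; 384x512 float32, m along the optical axis (not along the pixel's ray), 0 where there is no reading.
- optics.camera_info(name): a dict with "vfov" (degrees; the focal length in pixels is half the picture's height over the tangent of half this angle, whatever the lens; pixels are square), "cx", "cy" (the principal point, pixels), "R" (3x3) and "t" (3): a world point X has camera coordinates R X + t. Camera axes: x right, y down, z forward; pixel columns grow to the right and rows downward; lengths in m; the calibration is good to about 2 mm. A picture is of the moment at which its call begins. camera_info takes no time and is no camera call.
- ticket.job_done(): hands the job in, once; it reports no verdict.
The state is a dict: "clock": time; "joint_pos": joint angles; "joint_vel": joint speeds; "tau": joint torques, N m; "eef_pos": TCP position; "tool_rot": TCP orientation; "ft_force": force on the tool from outside, world axes, zero at the start; "ft_torque": the same for the moment, N m; "grip_width": finger opening in m.
Only numpy, scipy, OpenCV 4.12 (cv2) and the standard library are available. Lean on these libraries where they do the work, as an engineer would, in place of code of your own. Each camera call takes 0.05 s, during which the arm holds its last target.

## Task

A small yellow wheel stands on its upright axle pin in the jig, with a black sprung bush on top. Pick up the red push nut (the one with steel teeth, not the plain blue ring), start it squarely on the end of the pin and press it straight down, feeling for the end: its teeth bite and drag on the way, and it is home when it has pushed the bush fully down on its stop. Stop as soon as it comes up solid, since the bush breaks if the nut is forced onto it with 25 N; then let go, leaving the nut there and the other loose things where they are.

Things in the scene. Friction and masses are not known exactly. Their poses are not given: they have to be found in the camera images.
- push_nut: Red ribbed collar with bright teeth, 26 mm across, 18 mm high, 30 g, lying flat. Origin: centre of underside; z up along its 13 mm bore, both faces alike. Teeth at mid-height grip the 10 mm pin once the underside is 9 to 14 mm below the pin's tip: then a steady drag of 6 to 13 N on the way down (part of it eases off when the motion stops); pulling back takes over 9 N.
- axle_jig: Fixed aluminium base plate 110 x 110 x 12 mm with a bright plain steel pin, 10 mm in diameter with a domed end, standing up from its centre through the wheel. Origin: centre of the plate's underside, on the bench; z up along the pin.
- pin_tip (a point): Top of the pin's domed end, 94 mm above the plate's underside, on the pin's axis.
- wheel: Yellow wheel, black tyre, 84 mm across, 28 thick, fixed on the jig; origin on the pin's axis at its underside, 12 mm above the jig's; hub top 32 mm higher. On it shims of varying, unreported height carry the black bush (21 mm across, part of the wheel): its top starts 22 to 38 mm below the pin's tip and gives 4 mm on its spring (1.6 to 4.8 N), then a hard stop of about 17 N per mm.
- spacer_ring: Plain blue plastic ring of the nut's size (26 mm diameter, 18 mm high, bore 13 mm) without teeth, lying flat; to be left alone. Origin: centre of its underside.
- nose_pliers: Small pliers with red handles, 30 x 114 x 9 mm, lying on the bench; bystander.
- etape_roll: Roll of black tape, 62 mm across, 19 mm high, lying flat; bystander.
- driver_big: Orange and black screwdriver, 28 x 198 x 26 mm, lying on the bench behind the jig; bystander. The fixed boxes and grey foam behind and beside the work stand up to 0.15 m high.
- small_jar: Small clear jar of screws, 34 mm across, 28 mm high; bystander.

How it is judged:
By the outcome, as a careful person would: the job done as asked, in the order asked, and still so for the second after the job is handed in, with the robot touching nothing.
It also fails if it takes over 45 s, if anything falls off the work surface, if the arm or the gripper's body presses on something with over 40 N, if the wrist force passes 120 N, or if a joint passes its speed limit or range.

## Working session

There is one attempt and no reset: what is moved stays moved. The work goes in short steps, Python scripts to look and compute and a shell command to move; the robot and the scene stay as the last step left them, time stands still between calls to the robot, and variables do not carry over. Pictures are saved under pics/ and viewed, and the job is handed in when it is done.

```bash
ls; mkdir -p pics; python3 - <<'E'
from workcell import get_obs, optics
import cv2, numpy as np
o=get_obs()
for k in o: print(k,np.round(o[k],4))
for n in("scene","top"):
    p,d=optics.camera(n); i=optics.camera_info(n); print(n,i)
    np.savez(f"pics/{n}0.npz",p=p,d=d)
    cv2.imwrite(f"pics/{n}0.png",p[:,:,::-1])
E
```

```text
pics
clock 0.0
joint_pos [-1.236   0.2414  0.0037  1.3352 -0.      1.5708]
joint_vel [-0.0003 -0.0002 -0.0017  0.0001  0.0005  0.0003]
tau [ 1.00000e-04 -3.72315e+01  2.52411e+01  1.69000e-02  1.00000e-04
  0.00000e+00]
eef_pos [ 0.1641 -0.4717  0.2444]
tool_rot [ 8.150e-01 -5.794e-01 -9.000e-04 -6.000e-04]
ft_force [ 0.5958  1.0542 -0.3103]
ft_torque [-0.0001  0.0248 -0.0331]
grip_width 0.0853
scene {'vfov': 52.76307520557411, 'cx': 255.84515532283862, 'cy': 187.47926839216677, 'R': array([[ 0.88435324, -0.46679897, -0.00425077],
       [-0.33807673, -0.63415599, -0.69537781],
       [ 0.321906  ,  0.6163967 , -0.71863178]]), 't': array([-0.45174738,  0.31729611,  0.78348072])}
top {'vfov': 44.34103176630072, 'cx': 246.89563882675156, 'cy': 188.37916707033426, 'R': array([[ 0.02203117, -0.99967762, -0.01262095],
       [-0.99363569, -0.02049967, -0.1107605 ],
       [ 0.11046607,  0.01498081, -0.99376699]]), 't': array([0.10518716, 0.57097594, 1.11383714])}
```

View pics/scene0.png

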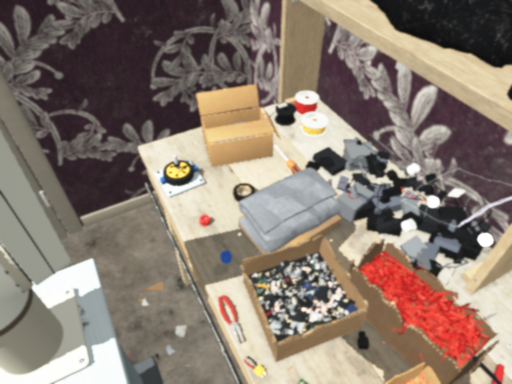

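View pics/top0.png

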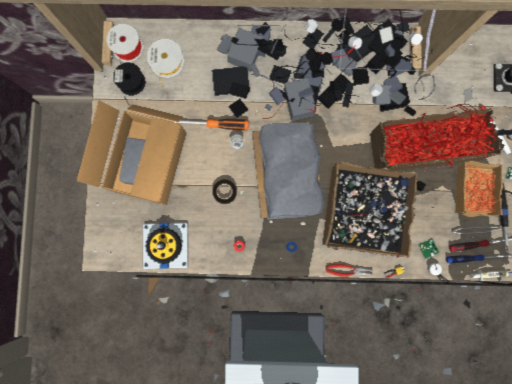

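The top view shows the red nut near (239,245), the blue ring near (292,247) and the jig and wheel near (165,245). In the scene view the nut is near (206,220) and the wheel near (180,173).

```bash
cat > h.py <<'E'
import numpy as np, cv2
from workcell import get_obs, optics
def ray(n,u,v):
    i=optics.camera_info(n); f=192/np.tan(np.radians(i['vfov']/2))
    d=np.array([(u-i['cx'])/f,(v-i['cy'])/f,1.]); R=i['R']
    return -R.T@i['t'], R.T@d
def onplane(n,u,v,z):
    c,d=ray(n,u,v); return c+d*(z-c[2])/d[2]
def proj(n,X):
    i=optics.camera_info(n); f=192/np.tan(np.radians(i['vfov']/2))
    c=i['R']@np.asarray(X)+i['t']; return np.array([i['cx']+f*c[0]/c[2], i['cy']+f*c[1]/c[2], c[2]])
def tri(a,b):
    (c1,d1),(c2,d2)=ray('scene',*a),ray('top',*b)
    s=np.linalg.lstsq(np.c_[d1,-d2],c2-c1,rcond=None)[0]
    p,q=c1+s[0]*d1,c2+s[1]*d2; return (p+q)/2,np.linalg.norm(p-q)
def zoom(p,u,v,r,k,name):
    c=p[v-r:v+r,u-r:u+r,::-1]; cv2.imwrite(name,cv2.resize(c,None,fx=k,fy=k,interpolation=cv2.INTER_CUBIC))
E
python3 - <<'E'
from h import *
S=np.load('pics/scene0.npz');T=np.load('pics/top0.npz')
zoom(S['p'],182,175,32,9,'pics/s_j.png');zoom(T['p'],165,245,32,9,'pics/t_j.png')
zoom(S['p'],206,220,20,12,'pics/s_n.png');zoom(T['p'],239,245,20,12,'pics/t_n.png')
def cents(D,n,box):
    p=D['p'];hsv=cv2.cvtColor(p,cv2.COLOR_RGB2HSV).astype(int);u0,u1,v0,v1=box
    m=((hsv[...,0]<8)|(hsv[...,0]>172))&(hsv[...,1]>140)&(hsv[...,2]>80)
    mm=np.zeros_like(m);mm[v0:v1,u0:u1]=m[v0:v1,u0:u1];v,u=np.nonzero(mm)
    print(n,'n',len(u),u.mean(),v.mean(),u.min(),u.max(),v.min(),v.max(),'depth',np.median(D['d'][mm])); return u.mean(),v.mean()
a=cents(S,'scene',(190,222,205,235));b=cents(T,'top',(225,255,230,260))
print(tri(a,b),onplane('scene',*a,.011),onplane('top',*b,.014))
for n,D in(('scene',S),('top',T)):
    print(n,proj(n,[.164,-.472,.245]))
# jig: depth cloud
i=optics.camera_info('top')
for n,D,box in(('top',T,(140,190,220,272)),('scene',S,(155,207,150,200))):
    u0,u1,v0,v1=box
    U,V=np.meshgrid(np.arange(u0,u1),np.arange(v0,v1));d=D['d'][V,U]
    P=[]
    for u,v,z in zip(U.ravel(),V.ravel(),d.ravel()):
        if z>0:
            c,r=ray(n,u,v);P.append(np.r_[c+r*z,u,v])
    P=np.array(P);k=np.argsort(-P[:,2])[:14];print(n,np.round(P[k],4))
E
```

```text
scene n 79 204.51898734177215 220.0126582278481 200 209 215 225 depth 0.9906222
top n 72 239.01388888888889 245.45833333333334 234 244 241 250 depth 1.1457913
(array([0.43062105, 0.13389093, 0.00360956]), np.float64(0.0011559784459396092)) [0.42949402 0.12776515 0.011     ] [0.4301743  0.13375866 0.014     ]
scene [1.64199169e+02 5.97149822e+02 3.69269272e-01]
top [555.63933579 397.16012889   0.88140972]
top [[4.279e-01 3.173e-01 9.810e-02 1.570e+02 2.450e+02]
 [4.258e-01 3.131e-01 9.580e-02 1.590e+02 2.460e+02]
 [4.257e-01 3.155e-01 9.550e-02 1.580e+02 2.460e+02]
 [4.234e-01 3.154e-01 9.540e-02 1.580e+02 2.470e+02]
 [4.278e-01 3.203e-01 9.450e-02 1.560e+02 2.450e+02]
 [4.256e-01 3.180e-01 9.410e-02 1.570e+02 2.460e+02]
 [4.279e-01 3.160e-01 9.330e-02 1.580e+02 2.450e+02]
 [4.256e-01 3.205e-01 9.320e-02 1.560e+02 2.460e+02]
 [4.302e-01 3.162e-01 9.270e-02 1.580e+02 2.440e+02]
 [4.302e-01 3.141e-01 9.210e-02 1.590e+02 2.440e+02]
 [4.301e-01 3.186e-01 9.210e-02 1.570e+02 2.440e+02]
 [4.233e-01 3.184e-01 9.200e-02 1.570e+02 2.470e+02]
 [4.280e-01 3.119e-01 9.120e-02 1.600e+02 2.450e+02]
 [4.234e-01 3.140e-01 9.110e-02 1.590e+02 2.470e+02]]Traceback (most recent call last):
  File "<stdin>", line 22, in <module>
  File "h.py", line 4, in ray
    i=optics.camera_info(n); f=192/np.tan(np.radians(i['vfov']/2))
ValueError: time passes only in moves, steps and waits
```

```bash
python3 -c "
import cv2,numpy as np
a=[cv2.resize(cv2.imread('pics/'+n+'.png'),(390,290 if 0 else 390)) for n in('s_j','t_j')]
cv2.imwrite('pics/j.png',np.hstack(a))
a=[cv2.resize(cv2.imread('pics/'+n+'.png'),(390,390)) for n in('s_n','t_n')]
cv2.imwrite('pics/n.png',np.hstack(a))"
```

```text
(no output)
```

View pics/j.png

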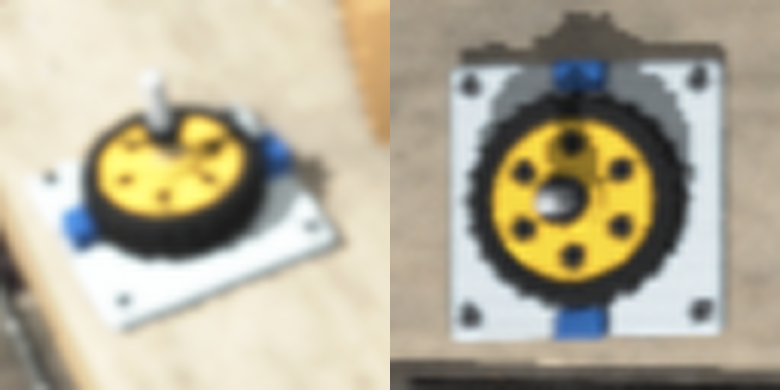

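View pics/n.png

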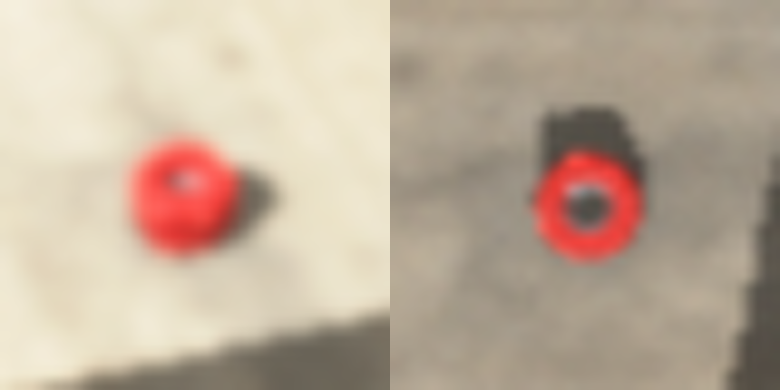

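```bash
python3 - <<'E'
from h import *
T=np.load('pics/top0.npz');S=np.load('pics/scene0.npz')
print('cams',ray('top',0,0)[0],ray('scene',0,0)[0])
g=cv2.cvtColor(T['p'],cv2.COLOR_RGB2GRAY).astype(float)
# plate edges: blue channel profiles
b=T['p'][...,2].astype(float)
for nm,rows in(('upper',slice(226,231)),('lower',slice(258,263))):
    pr=b[rows].mean(0);print(nm,'L',pr[139:147].astype(int),'R',pr[183:192].astype(int))
for nm,c in(('left',slice(144,149)),('right',slice(179,184))):
    pr=b[:,c].mean(1);print(nm,'T',pr[218:228].astype(int),'B',pr[262:274].astype(int))
print(g[238:254,152:172].astype(int))
print('scene');gs=cv2.cvtColor(S['p'],cv2.COLOR_RGB2GRAY)
print(gs[148:176,168:184])
E
```

```text
cams [0.44198346 0.10017189 1.17146372] [ 0.25456755 -0.49259491  0.78175454]
upper L [141 143 144 154 202 197 159 150] R [173 188 215 212 162 135 141 142 142]
lower L [152 151 148 154 210 230 223 225] R [215 211 214 217 168 137 144 144 140]
left T [128 125 113  82  78 109 174 178 145 135] B [211 168 138 132 172 226 227 169 157 147  99  81]
right T [140 133  86  79 102 163 186 173 163 185] B [208 189 182 203 227 232 165 153 156 156 146  95]
[[141 185 196 197 206 207 170 124 113  89  66  75 100 114 128 184 205 198
  180 170]
 [167 162 114 110 173 201 177 133 118 112 110 111 114 117 126 181 183 130
   84  78]
 [162 121  60  58 116 184 194 156 115 105 106 108 114 115 125 178 159  85
   47  45]
 [156  89  50  47  84 163 158 107  77  78  86  98 108 109 120 168 148  84
   52  55]
 [176 125  82  76 115 142 112  57  39  39  47  59  89 110 119 127 141 120
  100 111]
 [205 190 153 143 149 120  80  61  54  50  45  44  57  98 143 146 178 188
  180 193]
 [210 209 205 201 173 137 123 114  95  84  69  50  42  96 171 167 184 206
  208 209]
 [209 209 210 208 190 177 182 167 127  96  78  56  45  89 17
[... 1888 characters left out ...]
  52  60 119 196 223 221 207]
 [158 179 171 158 161 158 134 102  78  69  77 116 167 190 179 144]
 [210 218 197 171 183 203 199 172 139 119 114 127 148 158 150 122]
 [231 234 229 224 229 233 231 221 197 170 153 157 171 171 158 145]
 [236 239 238 237 239 239 238 235 228 214 202 199 201 189 177 186]
 [236 237 235 235 238 239 238 237 235 230 224 216 204 188 184 201]
 [230 222 205 210 228 235 236 236 234 228 220 214 211 203 188 176]
 [220 190 153 178 222 235 237 235 231 225 222 224 230 229 212 170]
 [220 209 199 215 231 238 237 232 222 218 224 233 238 238 231 217]
 [216 229 233 235 238 238 233 213 178 178 215 234 239 239 238 232]
 [178 221 233 237 239 238 230 201 157 164 214 233 238 237 233 225]]
```

```bash
python3 - <<'E'
from h import *
T=np.load('pics/top0.npz');S=np.load('pics/scene0.npz')
c=onplane('top',164.75,245.65,.012);print('plate ctr top',c,'tip px',proj('top',[c[0],c[1],.094]),proj('scene',[c[0],c[1],.094]),proj('scene',[c[0],c[1],.058]))
print(proj('top',[c[0],c[1],.060]))
hs=cv2.cvtColor(T['p'],cv2.COLOR_RGB2HSV);print(hs[240:252,152:168,1])
hs=cv2.cvtColor(S['p'],cv2.COLOR_RGB2HSV);print(hs[148:172,168:184,1])
# red-weighted nut centroid in top (soft)
p=T['p'].astype(float);w=np.clip(p[...,0]-p[...,1]-60,0,None)[235:257,228:250]
V,U=np.mgrid[235:257,228:250];u,v=(U*w).sum()/w.sum(),(V*w).sum()/w.sum();print('nut',u,v,onplane('top',u,v,.014))
p=T['p'].astype(float);w=np.clip(p[...,2]-p[...,0]-60,0,None)[235:257,280:303]
V,U=np.mgrid[235:257,280:303];u,v=(U*w).sum()/w.sum(),(V*w).sum()/w.sum();print('ring',onplane('top',u,v,.014))
E
```

```text
plate ctr top [0.4256587  0.31564717 0.012     ] tip px [158.05183924 246.01147075   1.07217254] [173.41716282 153.42864811   1.04751529] [175.45902809 163.27719017   1.07338604]
[160.9489116  245.85512829   1.10596062]
[[181 161  94  75 165 184 186 187 185 189 185 189 188 188 188 187]
 [180 142  43  31 151 183 186 182 183 175 172 183 185 188 187 188]
 [184 168 130 122 163 178 168 114  65  71  65 116 183 190 188 190]
 [183 182 179 172 176 147  56   8  18  15  16  11 118 184 189 188]
 [180 182 184 183 164  72   4  13  11  15   7  19  57 167 187 189]
 [183 181 180 176 128  28  10  13  10  10  19  17  17 161 187 188]
 [182 182 182 176 115  25   8  11  11  13  11  11  63 172 187 187]
 [181 183 184 180 139  45   6  12  10  13  15  14 132 179 182 184]
 [183 184 171 175 177 140  54   5   0   8  26 120 173 184 183 182]
 [183 168 108 115 164 181 170 152 143 134 153 177 184 182 183 183]
 [181 142  37  11 135 185 184 184 180 183 186 180 177 181 181 182]
 [181 159  98 112 160 184 182 182 183 183 183 183 182 182 183 183]]
[[ 30  30  31  32  32  32  30  30  33  37  40  42  41  39  39  40]
 [ 29  3
[... 950 characters left out ...]
9  84  16   5   7   9  16 126 161 150 140 144]
 [ 56  95 140 157 159 144  77   7   5   9  49 151 163 143 135 139]
 [116 149 158 160 160 159 133  57  16  15  91 161 162 150 152 161]
 [158 161 160 158 160 158 150 123  95  81  97 141 162 165 168 172]
 [155 152 159 159 160 153 144 127 109 101  99 115 145 165 170 171]
 [139 134 141 146 141 133 122 110 105 104 112 128 148 163 169 171]
 [130 123 126 128 124 119 114 105 103 114 132 147 155 166 169 168]
 [130 129 132 132 127 123 120 116 116 125 139 151 160 167 167 161]
 [140 148 157 154 143 133 130 130 134 141 152 156 158 162 164 162]]
nut 238.87435168144555 245.71356867993978 [0.42954881 0.1340843  0.014     ]
ring [0.4307225  0.00623697 0.014     ]
```

```bash
cat > go.py <<'E'
import sys,numpy as np
from scipy.spatial.transform import Rotation as Ro
from workcell import get_obs
o=get_obs();R=Ro.from_quat(o['tool_rot']).as_matrix();p=np.array(o['eef_pos'])
yaw=np.degrees(np.arctan2(R[1,0],R[0,0]))
print('t',round(o['clock'],2),'pos',np.round(p,4),'yaw',round(yaw,1),'tilt',np.round(R[:2,2],4),'F',np.round(o['ft_force'],2),'w',round(o['grip_width'],4),'q6',round(o['joint_pos'][5],2))
if len(sys.argv)>4:
    t=np.array(list(map(float,sys.argv[1:4])));print('shift cm',np.round(R.T@(t-p)*100,2),'roll',round(yaw-float(sys.argv[4]),1))
E
python3 go.py .4295 .134 .15 90
python3 -c "
from h import *
print(proj('scene',[.4295,.1341,.009]),proj('top',[.4295,.1341,.014]))"
```

```text
t 0.1 pos [ 0.1641 -0.4717  0.2445] yaw -70.8 tilt [-0.0006  0.0018] F [-0.19  1.27 -0.6 ] w 0.0855 q6 1.57
shift cm [-48.47 -44.97   9.54] roll -160.8
[203.65213963 218.81883148   0.99793046] [238.8674397  245.73357395   1.14937851]
```

```bash
python3 -m inch '[[[8.5,-4.4,-4.1,0,-10.7],[8.5,-8.8,-8.2,0,-21.4],[8.5,-13.2,-12.3,0,-32],[8.5,-17.6,-16.4,0,-42.7],[8.5,-22,-20.5,0,-53.4]]]'; python3 go.py .4295 .134 .15 90
```

```text
clock: 0.72
eef_pos: [0.2856, -0.1948, 0.2447]
tool_rot: [0.989, -0.149, -0.0, -0.001]
ft_force: [-0.3, -0.6, 0.1]
grip_width: 0.0851
t 0.72 pos [ 0.2856 -0.1948  0.2447] yaw -17.1 tilt [-0.0003  0.0018] F [-0.32 -0.64  0.12] w 0.0851 q6 1.27
shift cm [  4.08 -35.64   9.53] roll -107.1
```

```bash
python3 -m inch '[[[8.5,0.7,-6,0,-10.7],[8.5,1.4,-12,0,-21.4],[8.5,2.1,-18,0,-32],[8.5,2.8,-24,1,-42.7],[8.5,3.5,-30,2,-53.4]]]'; python3 go.py .4295 .134 .10 90
```

```text
clock: 1.35
eef_pos: [0.4078, 0.0837, 0.225]
tool_rot: [0.949, 0.315, 0.0, -0.001]
ft_force: [0.7, -0.7, 0.6]
grip_width: 0.0852
t 1.35 pos [0.4078 0.0837 0.225 ] yaw 36.7 tilt [0.0003 0.0016] F [ 0.69 -0.71  0.59] w 0.0852 q6 1.13
shift cm [ 4.73 -2.72 12.51] roll -53.3
```

```bash
python3 -m inch '[[[8.5,-2,-2,3,-10.7],[8.5,-3.3,-4.2,6,-21.4],[8.5,-3.3,-4.2,8,-32],[8.5,-3.3,-4.2,10,-42.7],[8.5,-3.3,-4.2,10,-53.4]]]'; python3 go.py .4295 .134 .016 90
```

```text
clock: 1.98
eef_pos: [0.3544, 0.0975, 0.1232]
tool_rot: [0.705, 0.709, -0.001, -0.002]
ft_force: [-0.5, 0.3, -0.1]
grip_width: 0.085
t 1.98 pos [0.3544 0.0975 0.1232] yaw 90.4 tilt [-0.0039  0.0005] F [-0.52  0.31 -0.11] w 0.085 q6 0.26
shift cm [ 3.6   7.57 10.7 ] roll 0.4
```

```bash
python3 -m inch '[[[8.5,2.5,5,0,0.4],[8.5,3.6,7.57,2,0.4],[8.5,3.6,7.57,5,0.4],[8.5,3.6,7.57,7,0.4],[6,3.6,7.57,7,0.4]]]'; python3 go.py .4295 .134 .016 90
```

```text
clock: 2.6
eef_pos: [0.4277, 0.1335, 0.0512]
tool_rot: [0.707, 0.707, -0.003, -0.003]
ft_force: [0.0, -0.4, 0.2]
grip_width: 0.0694
t 2.6 pos [0.4277 0.1335 0.0512] yaw 90.0 tilt [-0.0087 -0.001 ] F [ 0.02 -0.42  0.21] w 0.0694 q6 0.3
shift cm [0.06 0.21 3.52] roll -0.0
```

```bash
python3 -m inch '[[[5.5,0.06,0.2,1,0],[4.5,0.06,0.2,2.5,0],[4.5,0.06,0.2,3.4,0],[4.5,0.06,0.2,3.4,0],[4.5,0.06,0.2,3.4,0]]]'; python3 go.py .4295 .134 .016 90
```

```text
clock: 3.22
eef_pos: [0.4298, 0.1341, 0.0177]
tool_rot: [0.707, 0.707, -0.003, -0.003]
ft_force: [0.4, 0.5, -0.9]
grip_width: 0.0451
t 3.23 pos [0.4298 0.1341 0.0177] yaw 90.0 tilt [-0.0079 -0.0008] F [ 0.44  0.5  -0.92] w 0.0451 q6 0.3
shift cm [-0.01 -0.03  0.17] roll -0.0
```

```bash
python3 -m inch '[[[2.4,0,0,0,0],[2.4,0,0,0,0],[2.4,0,0,0,0],[2.4,0,0,0,0],[2.4,0,0,0,0]]]'; python3 go.py .4295 .134 .016 90;  python3 -m inch '[[[5.5,0,0,0,0],[5.5,0,0,-1,0],[5.5,0,0,-3,10.7],[5.5,0,0,-3,21.4],[5.5,0,0,-3,32]]]'; python3 go.py .4295 .134 .016 0
```

```text
clock: 3.85
eef_pos: [0.4304, 0.1343, 0.0183]
tool_rot: [0.707, 0.707, -0.002, -0.002]
ft_force: [-0.9, -0.3, 4.7]
grip_width: 0.0245
t 3.85 pos [0.4304 0.1343 0.0183] yaw 90.0 tilt [-0.0065 -0.0004] F [-0.95 -0.26  4.71] w 0.0245 q6 0.3
shift cm [-0.03 -0.09  0.23] roll -0.0
clock: 4.47
eef_pos: [0.4309, 0.1344, 0.0491]
tool_rot: [0.876, 0.482, -0.002, -0.001]
ft_force: [-0.1, -0.6, -0.0]
grip_width: 0.0552
t 4.47 pos [0.4309 0.1344 0.0491] yaw 57.6 tilt [-0.0055 -0.0001] F [-0.06 -0.6  -0.05] w 0.0552 q6 0.87
shift cm [-0.1  -0.08  3.31] roll 57.6
```

```bash
python3 - <<'E'
from h import *
S,ds=optics.camera('scene');T,dt=optics.camera('top')
np.savez('pics/1.npz',S=S,T=T)
zoom(S,206,210,32,6,'pics/a.png');zoom(T,239,245,32,6,'pics/b.png')
cv2.imwrite('pics/ab1.png',np.hstack([cv2.imread('pics/a.png'),cv2.imread('pics/b.png')]))
E
```

```text
(no output)
```

View pics/ab1.png

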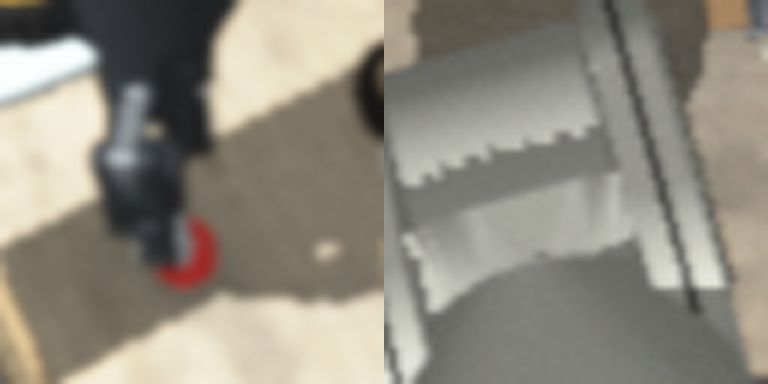

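The nut still lies flat at about (206,220) in the scene view, and the gripper hides it in the top view. Next I regrip with the jaws along x.

```bash
python3 -m inch '[[[5.5,-0.02,-0.05,0,10.7],[5.5,-0.03,-0.05,0,21.4],[5.5,-0.03,-0.05,0,32],[5.5,-0.03,-0.05,0,42.7],[5.5,-0.03,-0.05,0,53.4]]]'; python3 go.py .4304 .1343 .0185 0
```

```text
clock: 5.2
eef_pos: [0.4301, 0.1344, 0.0489]
tool_rot: [0.999, 0.039, -0.003, 0.0]
ft_force: [-0.1, 0.5, 0.2]
grip_width: 0.0554
t 5.2 pos [0.4301 0.1344 0.0489] yaw 4.5 tilt [-0.0062 -0.0003] F [-0.12  0.46  0.19] w 0.0554 q6 1.79
shift cm [0.05 0.01 3.04] roll 4.5
```

```bash
python3 -m inch '[[[5.5,0,0,1,4.5],[4.5,0,0,2.5,4.5],[4.5,0,0,3.03,4.5],[4.5,0,0,3.03,4.5],[4.5,0,0,3.03,4.5]]]'; python3 go.py .4304 .1343 .0185 0
```

```text
clock: 5.82
eef_pos: [0.4303, 0.1345, 0.0191]
tool_rot: [1.0, -0.0, -0.003, 0.0]
ft_force: [-0.3, 0.7, -0.1]
grip_width: 0.045
t 5.83 pos [0.4303 0.1345 0.0191] yaw -0.0 tilt [-0.0056 -0.0001] F [-0.33  0.73 -0.14] w 0.045 q6 1.87
shift cm [0.01 0.02 0.06] roll -0.0
```

```bash
python3 -m inch '[[[2.2,0,0,0,0],[2.2,0,0,0,0],[2.2,0,0,0,0],[2.2,0,0,0,0],[2.2,0,0,0,0]]]'; python3 go.py .4304 .1343 .0185 0
```

```text
clock: 6.45
eef_pos: [0.4307, 0.1346, 0.0198]
tool_rot: [1.0, -0.0, -0.002, -0.0]
ft_force: [-1.2, -1.6, 5.9]
grip_width: 0.0229
t 6.45 pos [0.4307 0.1346 0.0198] yaw -0.0 tilt [-0.0043  0.0003] F [-1.22 -1.64  5.85] w 0.0229 q6 1.87
shift cm [-0.03  0.03  0.13] roll -0.0
```

```bash
python3 -m inch '[[[1.0,0,0,0,0],[1.0,0,0,0,0],[1.0,0,0,-2,0],[1.0,0,0,-5,0],[1.0,0,0,-8,0]]]'; python3 go.py .4304 .1343 .14 0
python3 - <<'E'
from h import *
S,ds=optics.camera('scene')
np.savez('pics/2.npz',S=S)
zoom(S,206,195,45,6,'pics/a2.png')
E
```

```text
clock: 7.08
eef_pos: [0.4306, 0.1344, 0.1002]
tool_rot: [1.0, 0.0, -0.003, 0.0]
ft_force: [0.9, 1.2, -0.1]
grip_width: 0.0221
t 7.08 pos [0.4306 0.1344 0.1002] yaw 0.0 tilt [-0.0055 -0.0001] F [ 0.86  1.19 -0.12] w 0.0221 q6 1.87
shift cm [-0.05  0.01 -3.98] roll 0.0
```

View pics/a2.png

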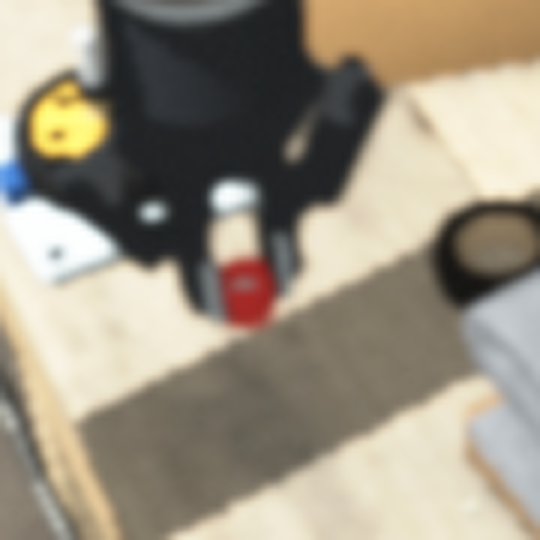

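The nut is held square between the pads at about (202,198) in the scene view, with its underside just below the fingertips. I'll carry it over to the pin.

```bash
python3 go.py .427 .3153 .135 0; python3 -m inch '[[[1.0,0,0,-3.5,0],[1.0,0,-6,-3.5,0],[1.0,-0.2,-12,-3.5,0],[1.0,-0.36,-18.1,-3.5,0],[1.0,-0.36,-18.1,-3.5,0]]]'; python3 go.py .427 .3153 .118 0
```

```text
t 7.12 pos [0.4332 0.1352 0.104 ] yaw -0.0 tilt [0.001 0.002] F [ 0.68 -0.14  2.94] w 0.0221 q6 1.87
shift cm [ -0.62 -18.01  -3.07] roll -0.0
clock: 7.75
eef_pos: [0.4292, 0.3202, 0.1387]
tool_rot: [1.0, 0.003, 0.001, -0.002]
ft_force: [-0.3, -0.2, 1.0]
grip_width: 0.0221
t 7.75 pos [0.4292 0.3202 0.1387] yaw 0.3 tilt [0.0015 0.0032] F [-0.27 -0.21  0.97] w 0.0221 q6 2.2
shift cm [-0.22  0.49  2.07] roll 0.3
```

```bash
python3 -m inch '[[[1.0,-0.22,0.49,1.0,0.3],[1.0,-0.22,0.49,1.0,0.3],[1.0,-0.22,0.49,1.0,0.3],[1.0,-0.22,0.49,1.0,0.3],[1.0,-0.22,0.49,1.0,0.3]]]'; python3 go.py .427 .3153 .118 0
python3 - <<'E'
from h import *
S,ds=optics.camera('scene');T,_=optics.camera('top')
np.savez('pics/3.npz',S=S,d=ds,T=T)
zoom(S,176,155,30,9,'pics/a3.png')
p=np.array(get_obs()['eef_pos']);print(p,proj('scene',p+[0,0,-.0198]),proj('scene',p+[0,0,-.0108]),proj('scene',[.427,.3153,.094]))
E
```

```text
clock: 8.38
eef_pos: [0.4274, 0.315, 0.1291]
tool_rot: [1.0, 0.0, 0.001, -0.002]
ft_force: [-0.4, 0.1, -1.0]
grip_width: 0.0222
t 8.38 pos [0.4274 0.315  0.1291] yaw 0.0 tilt [0.0021 0.0037] F [-0.38  0.12 -0.97] w 0.0222 q6 2.21
shift cm [-0.04 -0.02  1.11] roll 0.0
[0.42723163 0.31524188 0.12892074] [173.13967611 149.05237811   1.03690557] [172.60619212 146.4601537    1.03043788] [173.93241566 153.34952994   1.04773307]
```

View pics/a3.png

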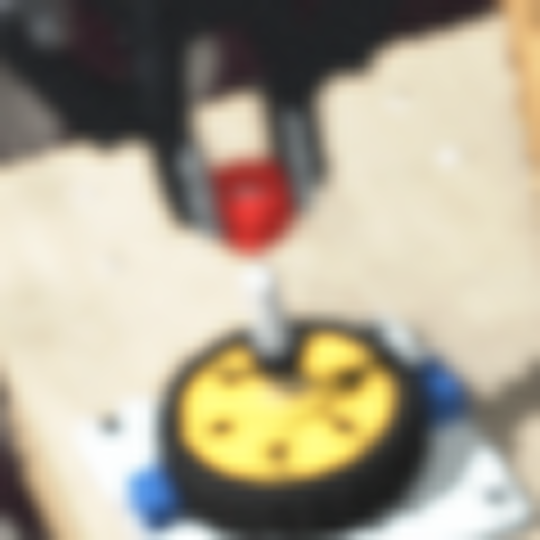

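In the scene view the nut sits above the pin on the pin's line: nut centre about (174,178), pin tip about (175,155). I'll check that with numbers.

```bash
python3 - <<'E'
from h import *
D=np.load('pics/3.npz');S=D['S'];hs=cv2.cvtColor(S,cv2.COLOR_RGB2HSV)
p=S.astype(float);V,U=np.mgrid[138:158,164:186];w=np.clip(p[...,0]-p[...,1]-50,0,None)[138:158,164:186]
print('nut',(U*w).sum()/w.sum(),(V*w).sum()/w.sum())
S0=np.load('pics/scene0.npz')['p'].astype(float)
V,U=np.mgrid[208:232,194:218];w=np.clip(S0[...,0]-S0[...,1]-50,0,None)[208:232,194:218]
print('nut0',(U*w).sum()/w.sum(),(V*w).sum()/w.sum(), 'pred',proj('scene',[.4306,.1344,.009]))
S0i=np.load('pics/scene0.npz')['p'];s=cv2.cvtColor(S0i,cv2.COLOR_RGB2HSV)[...,1].astype(float)
for r in range(153,163):
    wt=np.clip(26-s[r,169:180],0,26) if r<160 else np.clip(30-s[r,169:181],0,30);print(r,round((np.arange(169,169+len(wt))*wt).sum()/wt.sum(),2),end='; ')
print()
for z in(.094,.088,.08,.07,.06): print(z,proj('scene',[.427,.3153,z])[:2])
o=get_obs();print(proj('scene',np.array(o['eef_pos'])-[0,0,.0108]))
s3=hs[...,1];print(s3[148:164,166:186]);
E
```

```text
nut 173.67214961694458 147.61356466876973
nut0 204.33180728144757 219.7838456507521 pred [204.00316235 218.58398155   0.99846947]
153 173.25; 154 174.09; 155 174.05; 156 174.17; 157 174.3; 158 174.54; 159 174.72; 160 175.14; 161 175.8; 162 175.68; 
0.094 [173.93241566 153.34952994]
0.088 [174.27751813 155.02457485]
0.08 [174.73327833 157.23672592]
0.07 [175.29605893 159.96832845]
0.06 [175.85129533 162.66331322]
[172.60619212 146.4601537    1.03043788]
[[  6  14   8  37 126 182 193 191 193 195 197 181 123  57  37  38  38  38
   38  37]
 [ 27   7   6  23 104 175 194 196 196 197 193 165 110  64  45  41  38  37
   37  35]
 [ 39  25   8  18  80 161 193 196 197 195 179 134  84  57  46  42  39  38
   37  34]
 [ 34  31  25  32  72 139 180 189 187 170 135  93  61  46  41  41  39  37
   35  34]
 [ 24  24  27  38  60  96 133 151 145 116  84  58  41  36  36  38  38  37
   35  35]
 [ 23  22  24  28  39  56  74  85  79  63  49  37  31  30  31  36  37  37
   35  35]
 [ 23  24  23  24  27  33  34  29  23  27  31  33  30  29  31  35  36  37
   36  35]
 [ 24  24  25  24  25  25  19   8   4   4  21  34  31  33  33  35  36  36
   37  35]
 [ 24  25  26  26  25  25  17   6   2   2  13  33  34  33  35  38  38  38
   39  38]
 [ 24  25  27  26  26  25  19  11   3   4  12  32  34  35  37  38  38  39
   40  39]
 [ 23  25  26  26  26  26  21  14   8   3  10  29  37  38  39  39  38  41
   42  42]
 [ 23  23  24  24  25  26  23  17  10   5   6  24  38  44  43  42  41  41
   42  40]
 [ 24  24  24  25  27  32  33  25  11   4   3  13  31  42  44  45  43  43
   42  38]
 [ 25  24  26  30  38  44  40  24   8   5   7   5  10  39  74  89  88  74
   53  36]
 [ 27  28  35  42  45  49  50  20   5   7   7   7   6  83 143 152 151 147
  132 101]
 [ 33  40  45  51  71 113 129  84  16   5   8   6  16 126 160 149 138 142
  151 149]]
```

```bash
python3 go.py .4266 .3155 .116 0;  python3 -m inch '[[[1.0,-0.06,-0.03,0.3,0],[1.0,-0.06,-0.03,0.6,0],[1.0,-0.06,-0.03,0.9,0],[1.0,-0.06,-0.03,1.2,0],[1.0,-0.06,-0.03,1.3,0]]]'; python3 go.py .4266 .3155 .107 0
```

```text
t 8.47 pos [0.4272 0.3152 0.1289] yaw 0.0 tilt [0.0019 0.0036] F [0.   0.54 0.25] w 0.0222 q6 2.21
shift cm [-0.07 -0.02  1.29] roll 0.0
clock: 9.1
eef_pos: [0.4265, 0.3154, 0.1156]
tool_rot: [1.0, 0.0, 0.001, -0.002]
ft_force: [0.3, 0.2, -0.6]
grip_width: 0.0221
t 9.1 pos [0.4265 0.3154 0.1156] yaw 0.0 tilt [0.0014 0.0032] F [ 0.32  0.2  -0.62] w 0.0221 q6 2.21
shift cm [ 0.01 -0.    0.86] roll 0.0
```

```bash
 python3 -m inch '[[[1.0,0,0,0.1,0],[1.0,0,0,0.2,0],[1.0,0,0,0.3,0],[1.0,0,0,0.4,0],[1.0,0,0,0.5,0]]]'; python3 go.py .4266 .3155 .105 0
```

```text
clock: 9.72
eef_pos: [0.4265, 0.3155, 0.1105]
tool_rot: [1.0, 0.0, 0.001, -0.002]
ft_force: [0.2, 0.5, -0.3]
grip_width: 0.022
t 9.72 pos [0.4265 0.3155 0.1105] yaw 0.0 tilt [0.0015 0.0032] F [ 0.21  0.52 -0.34] w 0.022 q6 2.21
shift cm [0.01 0.   0.55] roll 0.0
```

```bash
 python3 -m inch '[[[1.0,0,0,0.1,0],[1.0,0,0,0.2,0],[1.0,0,0,0.3,0],[1.0,0,0,0.4,0],[1.0,0,0,0.5,0]]]'; python3 go.py .4266 .3155 .105 0
```

```text
clock: 10.35
eef_pos: [0.4265, 0.3155, 0.1055]
tool_rot: [1.0, 0.0, 0.001, -0.002]
ft_force: [-0.5, 0.2, 0.1]
grip_width: 0.0223
t 10.35 pos [0.4265 0.3155 0.1055] yaw 0.0 tilt [0.0015 0.0033] F [-0.51  0.23  0.11] w 0.0223 q6 2.21
shift cm [0.01 0.   0.05] roll 0.0
```

```bash
 python3 -m inch '[[[1.0,0,0,0.07,0],[1.0,0,0,0.14,0],[1.0,0,0,0.21,0],[1.0,0,0,0.28,0],[1.0,0,0,0.35,0]]]'; python3 go.py;  python3 -m inch '[[[1.0,0,0,0.07,0],[1.0,0,0,0.14,0],[1.0,0,0,0.21,0],[1.0,0,0,0.28,0],[1.0,0,0,0.35,0]]]'; python3 go.py
```

```text
clock: 10.98
eef_pos: [0.4268, 0.3153, 0.1021]
tool_rot: [1.0, 0.0, 0.001, -0.001]
ft_force: [1.5, -2.4, 1.6]
grip_width: 0.0221
t 10.97 pos [0.4268 0.3153 0.1021] yaw 0.0 tilt [0.0022 0.0028] F [ 1.48 -2.45  1.57] w 0.0221 q6 2.21
clock: 11.6
eef_pos: [0.427, 0.3152, 0.0995]
tool_rot: [1.0, 0.0, 0.001, -0.001]
ft_force: [-1.0, -3.6, 7.8]
grip_width: 0.0222
t 11.6 pos [0.427  0.3152 0.0995] yaw 0.0 tilt [0.0029 0.0028] F [-1.   -3.65  7.85] w 0.0222 q6 2.21
```

```bash
 python3 -m inch '[[[1.0,0,0.03,0.06,0],[1.0,0,0.04,0.12,0],[1.0,0,0.04,0.18,0],[1.0,0,0.04,0.24,0],[1.0,0,0.04,0.3,0]]]'; python3 go.py;  python3 -m inch '[[[1.0,0,0.02,0.07,0],[1.0,0,0.02,0.14,0],[1.0,0,0.02,0.21,0],[1.0,0,0.02,0.28,0],[1.0,0,0.02,0.35,0]]]'; python3 go.py
```

```text
clock: 12.22
eef_pos: [0.4269, 0.3151, 0.0976]
tool_rot: [1.0, 0.0, 0.002, -0.002]
ft_force: [-2.7, -2.5, 9.4]
grip_width: 0.0221
t 12.22 pos [0.4269 0.3151 0.0976] yaw 0.0 tilt [0.0034 0.0038] F [-2.71 -2.52  9.41] w 0.0221 q6 2.21
clock: 12.85
eef_pos: [0.427, 0.3151, 0.0953]
tool_rot: [1.0, 0.0, 0.002, -0.002]
ft_force: [-2.2, -3.5, 9.7]
grip_width: 0.022
t 12.85 pos [0.427  0.3151 0.0953] yaw 0.0 tilt [0.004  0.0047] F [-2.21 -3.49  9.74] w 0.022 q6 2.21
```

```bash
 python3 -m inch '[[[1.0,-0.02,0.05,0.06,0],[1.0,-0.02,0.05,0.12,0],[1.0,-0.02,0.05,0.18,0],[1.0,-0.02,0.05,0.24,0],[1.0,-0.02,0.05,0.3,0]]]'; python3 go.py;  python3 -m inch '[[[1.0,-0.02,0.05,0.06,0],[1.0,-0.02,0.05,0.12,0],[1.0,-0.02,0.05,0.18,0],[1.0,-0.02,0.05,0.24,0],[1.0,-0.02,0.05,0.29,0]]]'; python3 go.py
```

```text
clock: 13.48
eef_pos: [0.4269, 0.3151, 0.0935]
tool_rot: [1.0, 0.0, 0.002, -0.003]
ft_force: [-2.4, -2.5, 9.5]
grip_width: 0.0224
t 13.47 pos [0.4269 0.3151 0.0935] yaw 0.0 tilt [0.0048 0.006 ] F [-2.44 -2.5   9.52] w 0.0224 q6 2.2
clock: 14.1
eef_pos: [0.4269, 0.3151, 0.0916]
tool_rot: [1.0, 0.0, 0.003, -0.004]
ft_force: [-1.8, -2.6, 8.8]
grip_width: 0.0221
t 14.1 pos [0.4269 0.3151 0.0916] yaw 0.0 tilt [0.0056 0.0073] F [-1.84 -2.57  8.8 ] w 0.0221 q6 2.2
```

```bash
 python3 -m inch '[[[1.0,0,0,0.06,0],[1.0,0,0,0.12,0],[1.0,0,0,0.18,0],[1.0,0,0,0.24,0],[1.0,0,0,0.3,0]]]'; python3 go.py
```

```text
clock: 14.72
eef_pos: [0.4269, 0.3151, 0.0895]
tool_rot: [1.0, 0.0, 0.003, -0.004]
ft_force: [-2.7, -2.8, 9.4]
grip_width: 0.0225
t 14.72 pos [0.4269 0.3151 0.0895] yaw 0.0 tilt [0.006  0.0076] F [-2.67 -2.82  9.44] w 0.0225 q6 2.2
```

```bash
 python3 -m inch '[[[1.0,0,0,0.06,0],[1.0,0,0,0.12,0],[1.0,0,0,0.18,0],[1.0,0,0,0.24,0],[1.0,0,0,0.3,0]]]'; python3 go.py
```

```text
clock: 15.35
eef_pos: [0.4269, 0.315, 0.0873]
tool_rot: [1.0, 0.0, 0.003, -0.004]
ft_force: [-1.7, -3.0, 9.8]
grip_width: 0.0226
t 15.35 pos [0.4269 0.315  0.0873] yaw 0.0 tilt [0.0064 0.0078] F [-1.75 -3.    9.76] w 0.0226 q6 2.2
```

```bash
 python3 -m inch '[[[1.0,0,0,0.06,0],[1.0,0,0,0.11,0],[1.0,0,0,0.16,0],[1.0,0,0,0.21,0],[1.0,0,0,0.26,0]]]'; python3 go.py
```

```text
clock: 15.98
eef_pos: [0.4269, 0.3151, 0.0856]
tool_rot: [1.0, 0.0, 0.003, -0.004]
ft_force: [-1.3, -3.2, 9.3]
grip_width: 0.0222
t 15.97 pos [0.4269 0.3151 0.0856] yaw 0.0 tilt [0.0068 0.0081] F [-1.26 -3.18  9.3 ] w 0.0222 q6 2.2
```

```bash
 python3 -m inch '[[[1.0,0,0,0.06,0],[1.0,0,0,0.11,0],[1.0,0,0,0.16,0],[1.0,0,0,0.21,0],[1.0,0,0,0.26,0]]]'; python3 go.py
```

```text
clock: 16.6
eef_pos: [0.4269, 0.3151, 0.0839]
tool_rot: [1.0, 0.0, 0.004, -0.004]
ft_force: [-2.6, -2.4, 11.9]
grip_width: 0.0224
t 16.6 pos [0.4269 0.3151 0.0839] yaw 0.0 tilt [0.0071 0.0083] F [-2.56 -2.45 11.91] w 0.0224 q6 2.2
```

```bash
 python3 -m inch '[[[1.0,0,0,0.06,0],[1.0,0,0,0.11,0],[1.0,0,0,0.15,0],[1.0,0,0,0.19,0],[1.0,0,0,0.22,0]]]'; python3 go.py
```

```text
clock: 17.23
eef_pos: [0.4269, 0.3151, 0.0829]
tool_rot: [1.0, 0.0, 0.004, -0.004]
ft_force: [-2.4, -3.6, 11.9]
grip_width: 0.0223
t 17.23 pos [0.4269 0.3151 0.0829] yaw 0.0 tilt [0.0076 0.0087] F [-2.41 -3.58 11.9 ] w 0.0223 q6 2.2
```

```bash
 python3 -m inch '[[[1.0,0,0,0.06,0],[1.0,0,0,0.11,0],[1.0,0,0,0.14,0],[1.0,0,0,0.18,0],[1.0,0,0,0.22,0]]]'; python3 go.py
```

```text
clock: 17.85
eef_pos: [0.4269, 0.3151, 0.082]
tool_rot: [1.0, 0.0, 0.004, -0.005]
ft_force: [-2.6, -4.1, 11.9]
grip_width: 0.0221
t 17.85 pos [0.4269 0.3151 0.082 ] yaw 0.0 tilt [0.0082 0.0091] F [-2.63 -4.1  11.95] w 0.0221 q6 2.2
```

```bash
 python3 -m inch '[[[1.0,0,0,0.07,0],[1.0,0,0,0.12,0],[1.0,0,0,0.17,0],[1.0,0,0,0.21,0],[1.0,0,0,0.25,0]]]'; python3 go.py
```

```text
clock: 18.48
eef_pos: [0.4269, 0.3151, 0.0809]
tool_rot: [1.0, 0.0, 0.004, -0.005]
ft_force: [-2.4, -4.6, 13.4]
grip_width: 0.0223
t 18.48 pos [0.4269 0.3151 0.0809] yaw 0.0 tilt [0.0087 0.0095] F [-2.36 -4.62 13.36] w 0.0223 q6 2.2
```

```bash
 python3 -m inch '[[[1.0,0,0,0.07,0],[1.0,0,0,0.12,0],[1.0,0,0,0.17,0],[1.0,0,0,0.21,0],[1.0,0,0,0.24,0]]]'; python3 go.py
```

```text
clock: 19.1
eef_pos: [0.4269, 0.3151, 0.08]
tool_rot: [1.0, 0.0, 0.005, -0.005]
ft_force: [-2.7, -3.6, 14.5]
grip_width: 0.022
t 19.1 pos [0.4269 0.3151 0.08  ] yaw 0.0 tilt [0.0094 0.0099] F [-2.68 -3.59 14.47] w 0.022 q6 2.2
```

```bash
 python3 -m inch '[[[1.0,0,0,0.07,0],[1.0,0,0,0.12,0],[1.0,0,0,0.17,0],[1.0,0,0,0.21,0],[1.0,0,0,0.24,0]]]'; python3 go.py
```

```text
clock: 19.73
eef_pos: [0.4269, 0.3151, 0.0798]
tool_rot: [1.0, 0.0, 0.005, -0.005]
ft_force: [-3.8, -5.6, 19.7]
grip_width: 0.022
t 19.73 pos [0.4269 0.3151 0.0798] yaw 0.0 tilt [0.0102 0.0106] F [-3.81 -5.56 19.7 ] w 0.022 q6 2.2
```

It has come up solid: only 0.2 mm of travel while the force rose from 14.5 to 19.7 N, about 4–5 mm after it met the bush. I stop pressing and release.

```bash
 python3 -m inch '[[[1.0,0,0,0.05,0],[5,0,0,0.05,0],[5,0,0,0.05,0],[5,0,0,0,0],[5,0,0,0,0]]]'; python3 go.py
```

```text
clock: 20.35
eef_pos: [0.4268, 0.3151, 0.0795]
tool_rot: [1.0, 0.0, 0.005, -0.005]
ft_force: [-0.1, -0.9, 0.4]
grip_width: 0.0498
t 20.35 pos [0.4268 0.3151 0.0795] yaw 0.0 tilt [0.0098 0.0104] F [-0.09 -0.92  0.41] w 0.0498 q6 2.2
```

```bash
 python3 -m inch '[[[5,0,0,-1,0],[5,0,0,-3,0],[5,0,0,-6,0],[5,0,0,-10,0],[5,0,0,-14,0]]]'; python3 go.py
python3 -m inch '[[[5,0,5,-10,0],[5,0,11,-10,0],[5,-1,17,-10,0],[5,-2,23,-10,0],[5,-3,29,-10,0]]]'; python3 go.py
python3 - <<'E'
from h import *
S,ds=optics.camera('scene');T,dt=optics.camera('top')
np.savez('pics/4.npz',S=S,T=T,d=dt)
cv2.imwrite('pics/s4.png',S[...,::-1]);cv2.imwrite('pics/t4.png',T[...,::-1])
zoom(S,176,165,32,6,'pics/a.png');zoom(T,165,245,32,6,'pics/b.png')
cv2.imwrite('pics/ab4.png',np.hstack([cv2.imread('pics/a.png'),cv2.imread('pics/b.png')]))
E
```

```text
clock: 20.98
eef_pos: [0.4254, 0.3136, 0.2214]
tool_rot: [1.0, 0.0, 0.005, -0.005]
ft_force: [-0.3, 0.6, -0.4]
grip_width: 0.0495
t 20.98 pos [0.4254 0.3136 0.2214] yaw 0.0 tilt [0.0103 0.0109] F [-0.28  0.56 -0.39] w 0.0495 q6 2.2
clock: 21.6
eef_pos: [0.398, 0.0441, 0.3191]
tool_rot: [1.0, 0.001, 0.006, -0.005]
ft_force: [1.4, -0.2, 0.7]
grip_width: 0.0503
t 21.6 pos [0.398  0.0441 0.3191] yaw 0.1 tilt [0.0129 0.0109] F [ 1.36 -0.24  0.73] w 0.0503 q6 1.67
```

View pics/ab4.png

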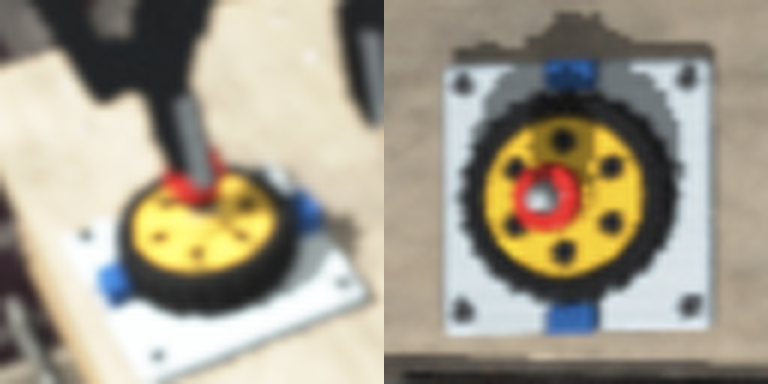

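View pics/s4.png

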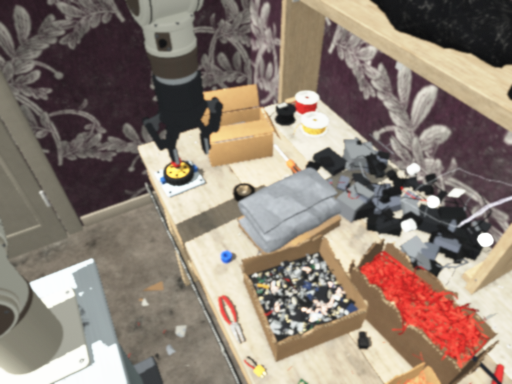

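The top view shows the nut on the pin and around it, at about (156,245). In the scene view a finger partly hides it, so I move clear and measure its seating height.

```bash
 python3 -m inch '[[[5,0,5,0,0],[5,0,10,0,0],[5,0,15,0,0],[5,0,20,0,0],[5,0,20,0,0]]]'
python3 - <<'E'
from h import *
S,ds=optics.camera('scene');T,dt=optics.camera('top')
np.savez('pics/5.npz',S=S,T=T,d=dt,ds=ds)
zoom(S,178,165,28,14,'pics/a5.png')
def sel(I,box):
    u0,u1,v0,v1=box;h=cv2.cvtColor(I,cv2.COLOR_RGB2HSV).astype(int)
    m=((h[...,0]<8)|(h[...,0]>172))&(h[...,1]>150);k=np.zeros_like(m);k[v0:v1,u0:u1]=m[v0:v1,u0:u1];return np.nonzero(k)
for n,I,D,b in(('top',T,dt,(145,175,232,260)),('scene',S,ds,(163,190,148,175))):
    v,u=sel(I,b);P=np.array([(lambda c,r:c+r*D[y,x])(*ray(n,x,y)) for x,y in zip(u,v) if D[y,x]>0])
    print(n,len(u),'cent',u.mean(),v.mean(),'ext',u.min(),u.max(),v.min(),v.max(),'z pct',np.percentile(P[:,2],[10,50,80,95]).round(4),P.mean(0).round(4))
for z in(.060,.069,.078):print(z,proj('scene',[.4267,.3151,z])[:2].round(1),proj('top',[.4267,.3151,z])[:2].round(1))
E
```

```text
clock: 22.32
eef_pos: [0.3956, -0.1613, 0.3175]
tool_rot: [1.0, -0.007, 0.006, -0.004]
ft_force: [0.6, 0.2, 0.1]
grip_width: 0.05
top 68 cent 159.88235294117646 245.2058823529412 ext 155 165 240 250 z pct [0.0753 0.0779 0.0805 0.0819] [0.4274 0.3146 0.0782]
scene 50 cent 176.24 162.6 ext 171 180 158 166 z pct [0.0618 0.0714 0.0764 0.0774] [0.4258 0.3034 0.0705]
0.06 [175.8 162.7] [161.2 245.4]
0.069 [175.3 160.3] [160.5 245.5]
0.078 [174.8 157.9] [159.7 245.5]
```

View pics/a5.png

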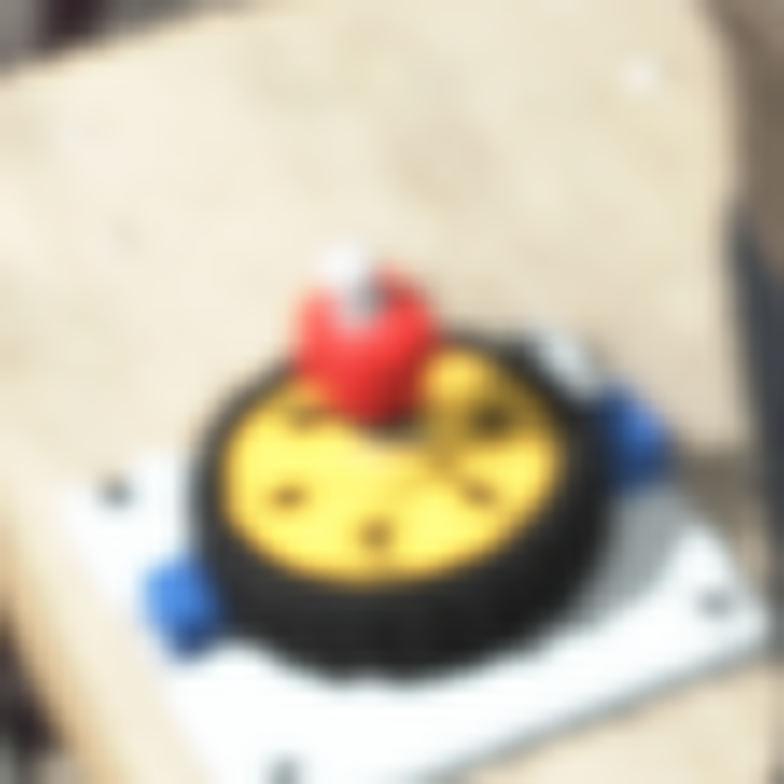

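The scene view shows the nut square on the pin at about (175,163), directly on the bush, with the pin tip standing clear above it. The measured nut top is about z = 0.078 in the top view, as expected. I'll hand it in.

```bash
python3 -c "
from workcell import ticket,get_obs
print(get_obs()['clock'],ticket.job_done())"
```

```text
the job is handed in; nothing more can be done
22.425 None
```

I pressed the red push nut onto the pin until it came up solid, let go and handed the job in at 22.4 s; no verdict is reported.

**Grip and start:** I squeezed the nut in two directions to centre it, then started it on the pin with almost no force.

**Pressing:** The teeth dragged at about 9.5 N, and the bush was met at a tool height of about 0.085 m. At 0.080 m the force rose from 14.5 to 19.7 N in 0.2 mm, so I stopped there. By my estimate the bush itself took about 10 N. I did not press again to confirm the stop.

**Last checks:**
- **Nut:** It stands upright on the pin after release. The top camera puts its top at about 0.078 m, so its underside is about 34 mm below the pin's tip, as the press depth implies.
- **Loose things:** The blue ring, pliers and tape showed no visible change in the scene view. I did not measure them or check the jar and screwdriver separately.
- **Robot:** The gripper is open and about 0.3 m above the bench, well clear of the work.

**Disagreements and imperfections:**
- **Scene camera:** It read positions a few millimetres off throughout. I relied on the top camera and on measurements relative to the nut.
- **Bush height:** A rough reading from the first picture put the bush's top about 4 mm lower than where the nut met it. That is within that reading's error.
- **Tilt and side force:** The tool tilted up to about 0.8° while pressing, with side forces of up to about 7 N.

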